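# Put the glaze bottles away in the flapped crate and lid the tub

## Robot

A 7-joint arm with a two-finger parallel gripper is mounted at the origin on the work surface. World frame = base frame: x ahead of the robot, y to its left, z up, the work surface at z = 0. Lengths are in m, angles in rad, forces in N, time in s.
With the tool pointing down it reaches from about 0.35 to 0.9 m from the base axis. Payload 8.1 kg.
Tool frame: the origin (TCP) lies midway between the tips of the shut fingers; the grasp point (between the pads) lies 19 mm behind it; z points along the fingers, y is the line along which they close (so a half turn about z gives the same grasp; the last joint's range is limited). The gripper opens to 92 mm and grips with 3 to 60 N. Pads are 19 mm wide; open, the fingers measure 130 mm over their backs; the gripper's body (75 mm by 190 mm) begins 47 mm behind the grasp point.
Start: joints at [-1.267, 0.434, 0.025, 1.573, -0.012, 1.134, -0.075], TCP at [0.247, 0.574, 0.227] pointing down, gripper open.
Joint ranges: [-2.62, 2.62], [-0.44, 2.09], [-1.27, 1.32], [0.08, 2.57], [-1.32, 4.46], [0.12, 2], [-2.74, 2.74]. Speed limits (rad/s): [2.22, 2.22, 3.01, 3.01, 3.14, 3.14, 3.14].

## Interface

Orientations are given as a rotation vector (axis times angle).
In Python, from cell import readout, get_image, calibration, ticket gives the robot as it stands. The module is installed in compiled form; this text tells all that it offers.
- The arm moves only by the tool move_arm, never from a script. Its argument "series" is a list of rows, each a list of 6 numbers: the shift along the world's x, y, z as a fraction of full scale, then the turn, a rotation vector about the world's x, y, z as a fraction of full scale. A call has 1 to 5 rows; each row is the pose to reach, as a shift and turn from the pose commanded when the call began; what a row does not reach only later rows make up. Full scale, the value 1, is 0.75 m for a shift and 60 degrees for a turn. A row lasts 1/10 s, in which the tool goes at most 50 mm and 8.59 degrees, less where a joint would pass 70% of its speed; a pose out of reach is approached as far as the arm can. A call with a number of a shift or a turn outside -1 to 1 is refused whole. A call with a gripper value outside its range is refused whole. "claw" is the opening, from -1 (shut) to 1 (fully open), so that 0 is half open, set as the call begins (left out, the last holds). The fingers move at their own pace and stop on an object; "squeeze" is the grip in N (left out, the last holds). Time passes only in rows, so rows that repeat a pose let the fingers close. It gives the time, the measured TCP pose, the force, the opening and the grip force at its end, in the units of the state.
- readout.observe(): the state, without advancing time (a new reading comes with each control period).
- get_image(name): name is "scene" or "top" or "wrist"; returns (picture, depth): 400x640x3 uint8, red, green, blue; 400x640 float32, m along the optical axis (not along the pixel's ray), 0 where there is no reading.
- calibration(name): a dict with "fx", "fy", "cx", "cy" (pixels), "view" (4x4, takes a point from world to camera coordinates); the wrist camera has in their place "mount" (4x4, takes a point from camera to tool coordinates, whose origin is the TCP and whose axes are the flange's). Camera axes: x right, y down, z forward; pixel columns grow to the right and rows downward; lengths in m; the calibration is good to about 2 mm. A picture is of the moment at which its call begins: read the wrist's pose just before it. calibration takes no time and is no camera call.
- ticket.sign_off(): hands the job in; it is judged then, once.
The state is a dict: "clock": time; "joints": joint angles; "dq": joint speeds; "joint_efforts": joint torques, N m; "position": TCP position; "ee_rot": TCP orientation; "force": force on the tool from outside, world axes, zero at the start; "ft_torque": the same for the moment, N m; "width": opening from 0.0 (shut) to 1.0 (fully open); "gripper_force": force on a finger pad.
Only numpy, scipy, OpenCV 4.12 (cv2) and the standard library are available. Lean on these libraries where they do the work, as an engineer would, in place of code of your own. Each camera call takes 0.05 s, during which the arm holds its last target. There are 200 camera calls.

## Task

Put every glaze bottle standing in the open white tub away in the blue crate, one to a cell, upright and right down on the cell floor, without slamming it in. Dust flaps hide the cells and two already hold a short jar, so you have to feel gently which cells are empty. When the tub is empty, put its red lid on so that it sits flat all round, and do not disturb the other pottery things.

Things in the scene. Friction and masses are not known exactly. Their poses are not given: they have to be found in the camera images.
- crate: Blue crate, fixed, 124 mm (its x) by 202 mm (its y) by 54 mm high. Origin: centre of its underside, z up. Six cells, 2 along x by 3 along y, centred at x = -30, +30 mm and y = -66, 0, +66 mm in its frame, each 56 mm (x) by 62 mm (y) inside; walls 4 mm.
- flaps (a point): Middle of the crate's top, level with the flaps' tops, 53.5 mm above its underside. Two grey dust flaps cover each cell, hinged on its two y sides, meeting in its middle. Pressed with 1 to 2 N over an empty cell they swing right down; they spring back when left, and lie along the walls beside what is put in (55 mm free between them).
- cell_floor (a point): Middle of the crate at the height of the cell floors, 4 mm above its underside. Two cells, unknown which, already hold a short jar (46 mm across, 42 mm high) hidden under the flaps: there a press at the cell's middle stops hard after 4 to 8 mm. The other cells are empty.
- tub: Open white plastic tub, fixed, 210 mm (x) by 180 mm (y) by 60 mm high, walls and floor 5 mm thick. Origin: centre of its underside, z up.
- lid: Red tub lid, loose, about 0.25 kg, lying right way up on the table. Origin: centre of its underside, z up. A 190 x 160 mm plug, 8 mm deep, enters the tub (5 mm free all round); above it a flange 216 mm (x) by 186 mm (y), 5 mm thick, rests on the tub's rim, the lid's origin then 52 mm above the tub's. In the middle of the top a white grip block, 70 mm along the lid's x, 24 mm along its y, from 13 to 49 mm above the origin.
- bottle0: Plastic glaze bottle with a green cap and band, about 0.18 kg, bottom-heavy, standing in the tub; it may be absent. 92 mm tall: white body 46 mm across from 0 to 46 mm (foot narrowed to 39 mm over the lowest 4 mm), a shoulder to 56 mm, then a cylindrical cap 32 mm across up to 92 mm, to grip it by. Origin: centre of its underside, z up along its axis.
- bottle1: Plastic glaze bottle with a yellow cap and band, about 0.18 kg, bottom-heavy, standing in the tub; it may be absent. 92 mm tall: white body 46 mm across from 0 to 46 mm (foot narrowed to 39 mm over the lowest 4 mm), a shoulder to 56 mm, then a cylindrical cap 32 mm across up to 92 mm, to grip it by. Origin: centre of its underside, z up along its axis.
- bottle2: Plastic glaze bottle with a orange cap and band, about 0.18 kg, bottom-heavy, standing in the tub; it may be absent. 92 mm tall: white body 46 mm across from 0 to 46 mm (foot narrowed to 39 mm over the lowest 4 mm), a shoulder to 56 mm, then a cylindrical cap 32 mm across up to 92 mm, to grip it by. Origin: centre of its underside, z up along its axis.
- bottle3: Plastic glaze bottle with a blue cap and band, about 0.18 kg, bottom-heavy, standing in the tub; it may be absent. 92 mm tall: white body 46 mm across from 0 to 46 mm (foot narrowed to 39 mm over the lowest 4 mm), a shoulder to 56 mm, then a cylindrical cap 32 mm across up to 92 mm, to grip it by. Origin: centre of its underside, z up along its axis.
- mug: Blue mug, 76 mm across, 85 mm high. A bystander, to be left alone. Origin: centre of its underside.
- bowl: White bowl, 110 mm across, 50 mm high. A bystander, to be left alone. Origin: centre of its underside.
- vase: Pink vase, 76 mm across, 100 mm high. A bystander, to be left alone. Origin: centre of its underside.
- tile: Glaze test tile, 70 x 45 x 12 mm. A bystander, to be left alone. Origin: centre of its underside.
- spare_jar: A short jar with a black lid, 46 mm across, 42 mm high, like those hidden in the crate, standing on the table. A bystander, to be left alone. Origin: centre of its underside.

How it is judged:
On the way, in this order (a step that is already met when the one before it is completed fails the run):
1. every bottle from the tub stands on the floor of a crate cell (x of bottle0 in the frame of crate between -0.058 and 0.058 m and y of bottle0 in the frame of crate between -0.095 and 0.095 m and z of each of bottle0, bottle1, bottle2, bottle3 in the frame of crate below 0.01 m and angle between each of bottle0, bottle1, bottle2, bottle3's own z axis and vertical below 0.2 rad and linear speed of each of bottle0, bottle1, bottle2, bottle3 below 0.04 m/s and x of bottle1 in the frame of crate between -0.058 and 0.058 m and y of bottle1 in the frame of crate between -0.095 and 0.095 m and x of bottle2 in the frame of crate between -0.058 and 0.058 m and y of bottle2 in the frame of crate between -0.095 and 0.095 m and x of bottle3 in the frame of crate between -0.058 and 0.058 m and y of bottle3 in the frame of crate between -0.095 and 0.095 m), for 0.2 s.
2. the lid is on the tub (x of lid in the frame of tub between -0.009 and 0.009 m and y of lid in the frame of tub between -0.009 and 0.009 m and z of lid in the frame of tub between 0.047 and 0.057 m and angle between lid's own z axis and vertical below 0.05 rad and angle between the x axis of lid and the x axis of tub, either way round below 0.15 rad and linear speed of lid below 0.03 m/s), for 0.2 s.
At the end, for the whole second after the job is handed in: Every bottle present stands in the crate, its underside within 6 mm of the cell floor, within 0.2 rad of upright and at rest; the lid is on the tub, centred within 9 mm, its origin 47 to 57 mm above the tub's, level within 0.05 rad, turned within 0.15 rad of the tub (either way round) and at rest (all of step 1 and all of step 2); the robot touches nothing.
It fails at once if a bystander (mug, bowl, vase, tile, spare jar) moved more than 4 cm (distance of any of mug, bowl, vase, tile, spare_jar from where it was at the start of the episode above 0.04 m).
It fails at once if the fingers or a bottle slammed onto the crate (over 70 N) (contact force between any of the fingers, bottle0, bottle1, bottle2, bottle3 and crate above 70 N).
Of bottle0, bottle1, bottle2, bottle3 only 3 to 4 are there at a start; the rules pass over those that are not, and their reading is None.
Of jar0, jar1, jar2, jar3, jar4, jar5 only 2 to 2 are there at a start; the rules pass over those that are not, and their reading is None.
At some moment in a run one of lid, bottle0, bottle1, bottle2, bottle3 may be knocked a few centimetres aside while the robot is not near it.
It also fails if it takes over 210 s, if anything falls off the work surface, if the arm or the gripper's body presses on something with over 40 N, if the wrist force passes 120 N, or if a joint passes its speed limit or range.

## Working session

There is one attempt and no reset: what is moved stays moved. The work goes in short steps, Python scripts to look and compute and a tool call to move; the robot and the scene stay as the last step left them, time stands still between calls to the robot, and variables do not carry over. Pictures are saved under pics/ and viewed, at most 14 in all, crops included, and the job is handed in when it is done.

Besides the shell and the picture viewer there is one more tool, called after "Call:" as a command line: name --pt "numbers of a row" for each row, then --argument value for the rest. move_arm: Moves the arm, as the interface text tells. Shift numbers are shares of 0.75 m and turn numbers shares of 60 degrees, none past 1 either way. Its arguments: {"type":"object","properties":{"series":{"type":"array"},"claw":{"type":"number"},"squeeze":{"type":"number"}},"required":["series"]}

```bash
mkdir -p pics; cat > h.py <<'E'
import numpy as np, cv2
from cell import readout, get_image, calibration, ticket
from scipy.spatial.transform import Rotation as R
def grab(name, fn=None):
    s=readout.observe(); p,d=get_image(name); c=calibration(name)
    if 'view' in c: T=np.linalg.inv(c['view'])
    else:
        W=np.eye(4); W[:3,:3]=R.from_rotvec(s['ee_rot']).as_matrix(); W[:3,3]=s['position']; T=W@np.array(c['mount'])
    if fn: cv2.imwrite('pics/'+fn,p[:,:,::-1])
    return p,d,c,T
def cloud(d,c,T):
    v,u=np.mgrid[:d.shape[0],:d.shape[1]]
    P=np.stack([(u-c['cx'])/c['fx']*d,(v-c['cy'])/c['fy']*d,d],-1)
    return P@T[:3,:3].T+T[:3,3]
def ray(u,v,z,c,T):
    r=T[:3,:3]@np.array([(u-c['cx'])/c['fx'],(v-c['cy'])/c['fy'],1]); o=T[:3,3]
    return o+r*(z-o[2])/r[2]
E
python3 - <<'E'
from h import *
print(readout.observe())
for n in('top','scene'):
    p,d,c,T=grab(n,n+'0.png'); print(n,c['fx'],T.round(3).tolist())
    np.savez(n+'0.npz',p=p,d=d)
print(calibration('wrist'))
E
```

```text
{'clock': 0.0, 'joints': array([-1.2666114 ,  0.43523729,  0.02496492,  1.57410226, -0.01160788,
        1.13397945, -0.07512254]), 'dq': array([ 3.22394160e-04, -1.76108026e-03,  2.41065756e-04, -1.51215390e-04,
        7.04730310e-05,  2.60859992e-03,  3.81460238e-04]), 'joint_efforts': array([-2.17950044e-03, -6.67827988e+01,  9.83553194e-01, -3.14471233e+01,
       -6.08260953e-02,  4.23333503e-02,  1.58638977e-04]), 'position': array([0.2471308 , 0.57351039, 0.22593399]), 'ee_rot': array([-6.34677725e-01, -3.07662212e+00,  2.46621150e-03]), 'force': array([-0.06321168, -0.68167416,  0.29581459]), 'ft_torque': array([ 0.04257056,  0.01339585, -0.00756898]), 'gripper_force': 0.0, 'width': 0.9989396613878005}
top 432.310326476256 [[-0.012, -0.999, 0.038, 0.455], [-1.0, 0.013, 0.019, -0.005], [-0.019, -0.038, -0.999, 1.122], [0.0, 0.0, 0.0, 1.0]]
scene 399.9549587420012 [[0.416, 0.551, -0.723, 1.204], [0.909, -0.258, 0.327, -0.311], [-0.007, -0.794, -0.608, 0.641], [0.0, 0.0, 0.0, 1.0]]
{'fx': 305.8634927583923, 'fy': 305.8634927583923, 'cx': 320.9013294690919, 'cy': 196.5198380628934, 'mount': array([[ 3.46249370e-04, -9.64025542e-01, -2.65809395e-01,
         7.21268715e-02],
       [ 9.99999889e-01,  4.19050973e-04, -2.17172571e-04,
         4.95854172e-04],
       [ 3.20747591e-04, -2.65809290e-01,  9.64025580e-01,
        -1.57909299e-01],
       [ 0.00000000e+00,  0.00000000e+00,  0.00000000e+00,
         1.00000000e+00]])}
```

View pics/top0.png

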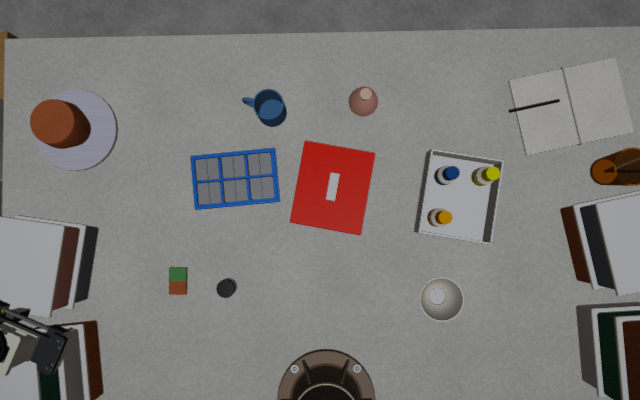

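View pics/scene0.png

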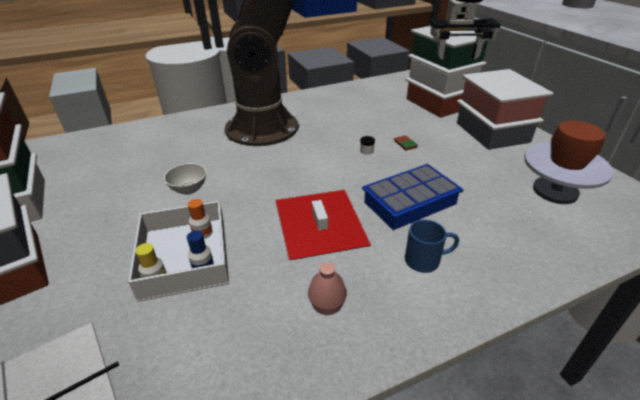

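The top view shows the crate at about (236,179), the lid at (333,188) and the tub at (460,197). Three bottles are present: blue (450,174), yellow (490,175) and orange (443,217). Green is absent.

```bash
cat >> h.py <<'E'
def big(m):
    cs,_=cv2.findContours(m.astype(np.uint8),cv2.RETR_EXTERNAL,cv2.CHAIN_APPROX_NONE); return max(cs,key=cv2.contourArea)
def box(m,z,c,T):
    q=cv2.convexHull(big(m))[:,0]; w=np.array([ray(u,v,z,c,T)[:2] for u,v in q])
    (a,b),(w_,h_),t=cv2.minAreaRect((w*1000).astype(np.float32)); return np.round([a,b,w_,h_,t],1)
def hsvm(p,h0,h1,s,v,v1=255): return cv2.inRange(cv2.cvtColor(p,cv2.COLOR_RGB2HSV),(h0,s,v),(h1,255,v1))>0
def roi(m,x0,x1,y0,y1):
    r=np.zeros_like(m); r[y0:y1,x0:x1]=m[y0:y1,x0:x1]; return r
def caps(p,d,c,T,r):
    out={}
    for n,a,b in(('orange',8,20),('yellow',23,32),('blue',105,125)):
        P=cloud(d,c,T); m=roi(hsvm(p,a,b,150,40),*r)
        m&=(P[...,2]>.085)&(P[...,2]<.110)
        if m.sum()<15: continue
        out[n]=box(m,.097,c,T), np.median(P[m],0).round(4)
    return out
E
python3 - <<'E'
from h import *
p,d,c,T=grab('top'); P=cloud(d,c,T)
print('crate',box(roi(hsvm(p,105,125,120,60),180,290,140,220),.054,c,T))
print('lid',box(roi(hsvm(p,0,8,150,60)|hsvm(p,172,180,150,60),280,385,130,245),.013,c,T))
g=roi(P[...,2]>.028,325,341,168,206); print('grip',box(g,.049,c,T),np.median(P[g],0))
t=roi((P[...,2]>.035)&(P[...,2]<.08),405,515,140,255); print('tub',box(t,.06,c,T),)
print(caps(p,d,c,T,(405,515,140,255)))
for n,x0,x1,y0,y1 in(('mug',240,290,85,130),('vase',345,382,85,118),('bowl',415,470,275,325),('jar',215,240,278,300)):
    m=roi(P[...,2]>.02,x0,x1,y0,y1); print(n,box(m,P[m][:,2].max(),c,T),P[m][:,2].max())
m=roi((P[...,2]>.045)&(P[...,2]<.065),180,290,140,220);print('crate depth',box(m,.054,c,T))
E
```

```text
crate [558.9 220.4 134.5 212.    4.7]
lid [536.2 -22.4 183.9 213.9  79. ]
grip [536.3 -23.1  23.6  70.   78.9] [ 0.53678339 -0.02232736  0.04867635]
tub [ 507.6 -334.2  184.8  209.7   80. ]
{'orange': (array([ 458.6, -277. ,   14.8,   29.9,   70.4]), array([ 0.4583, -0.2783,  0.0956])), 'yellow': (array([ 558.6, -398. ,   35.3,   28.4,   89.2]), array([ 0.5583, -0.3998,  0.0966])), 'blue': (array([ 560. , -304.1,   30.6,   28.5,   89.2]), array([ 0.5612, -0.3036,  0.0965]))}
mug [455.   -4.7   0.    0.    0. ] 1.1223261742726287
vase [455.   -4.7   0.    0.    0. ] 1.1223261742726287
bowl [455.   -4.7   0.    0.    0. ] 1.1223261742726287
jar [455.   -4.7   0.    0.    0. ] 1.1223261742726287
crate depth [559.1 219.5 135.6 213.4   4.7]
```

Call:
move_arm --pt "0.067 -0.08 0.02 0.08 0 0" --pt "0.1 -0.12 0.03 0 0 0.1" --pt "0.15 -0.18 0.03 0 0 0.2" --pt "0.2 -0.24 0.03 0 0 0.3" --pt "0.25 -0.3 0.03 0 0 0.4" --claw -1 --squeeze 20

```text
clock: 0.65
position: [0.4071, 0.3817, 0.249]
ee_rot: [-0.026, 3.141, -0.0]
force: [0.1, 0.2, 0.2]
width: 0.617
gripper_force: 0.0
```

Call:
move_arm --pt "0.067 -0.09 0 0 0 0.062" --pt "0.12 -0.15 0 0 0 0.062" --pt "0.17 -0.215 0 0 0 0.062" --pt "0.17 -0.215 0 0 0 0.062" --pt "0.17 -0.215 0 0 0 0.062"

```text
clock: 1.15
position: [0.5377, 0.2145, 0.2488]
ee_rot: [-0.105, 3.138, -0.006]
force: [-0.2, -1.0, -0.1]
width: 0.182
gripper_force: 0.0
```

```bash
python3 - <<'E'
from h import *
s=readout.observe(); print(s['position'],s['ee_rot'],s['force'],s['width'])
p,d,c,T=grab('wrist','w1.png'); P=cloud(d,c,T)
m=hsvm(p,105,125,120,60); print('blue',box(m,.054,c,T))
t=m&(abs(P[...,2]-.054)<.004); print('depth',t.sum(),box(t,.054,c,T), np.percentile(P[m][:,2],[5,50,95]))
pt,dt,ct,Tt=grab('top'); Pt=cloud(dt,ct,Tt)
E
```

```text
[0.53767797 0.21452398 0.24882925] [-0.10522927  3.13813376 -0.00571323] [-0.16850219 -1.04343163 -0.13582112] 0.18158042608387356
blue [550.2 221.6 119.4 210.    4.8]
depth 4188 [549.7 221.3 117.7 209.5   4.7] [0.0041951  0.05225071 0.05489241]
```

View pics/w1.png

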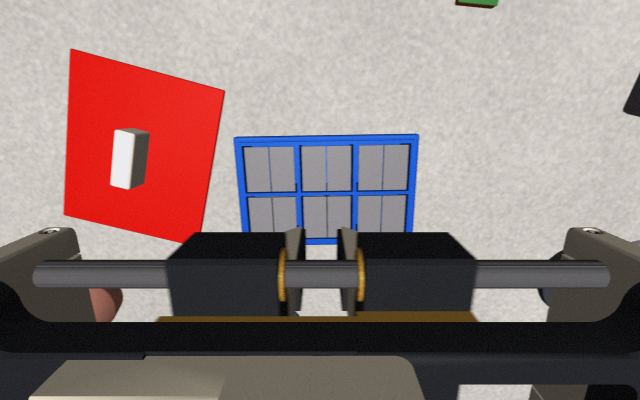

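The gripper hides the near half, but the divider crossings at about (299,194) and (356,193) are clear. Their midpoint is the crate centre.

```bash
python3 - <<'E'
from h import *
p,d,c,T=grab('wrist')
m=hsvm(p,105,125,120,60)
# vertical dividers: column centres over rows 150-185; horizontal: row centre over cols
def cen(ix): return ix.mean()
a=[(v,np.where(m[v,285:315])[0].mean()+285,np.where(m[v,343:370])[0].mean()+343) for v in range(152,184)]
a=np.array(a); f1=np.polyfit(a[:,0],a[:,1],1); f2=np.polyfit(a[:,0],a[:,2],1)
h=[(u,np.where(m[183:205,u])[0].mean()+183) for u in list(range(255,290))+list(range(308,348))+list(range(366,400)) if m[183:205,u].any()]
h=np.array(h); g=np.polyfit(h[:,0],h[:,1],1)
q=[]
for f in(f1,f2):
    u=f[1];
    for _ in range(5): v=np.polyval(g,u); u=np.polyval(f,v)
    q.append(ray(u,v,.054,c,T)); print(u,v,q[-1])
q=np.array(q); e=q[1]-q[0]; print('centre',q.mean(0),'sep',np.linalg.norm(e),'yaw',np.degrees(np.arctan2(e[1],e[0])))
pt,dt,ct,Tt=grab('top','t1.png')
mt=hsvm(pt,105,125,120,60)
s=readout.observe(); print(s['position'],s['width'])
cv2.imwrite('pics/t1c.png',cv2.resize(pt[130:260,170:400,::-1],None,fx=3,fy=3,interpolation=cv2.INTER_CUBIC))
E
```

```text
292.7882267174372 195.65390414611807 [0.56101294 0.18894673 0.054     ]
348.6414630947003 195.1681446276225 [0.55551953 0.255432   0.054     ]
centre [0.55826624 0.22218937 0.054     ] sep 0.06671183457762737 yaw 94.72338814746132
[0.53275353 0.22343941 0.24872064] 0.022967767769955794
```

Call:
move_arm --pt "-0.0055 -0.006 -0.06 0 0 0" --pt "-0.0055 -0.006 -0.12 0 0 0" --pt "-0.0055 -0.006 -0.18 0 0 0" --pt "-0.0055 -0.006 -0.23 0 0 0" --pt "-0.0055 -0.006 -0.23 0 0 0"

```text
clock: 1.85
position: [0.5249, 0.2183, 0.0721]
ee_rot: [0.126, -3.131, 0.004]
force: [-0.8, -0.6, 0.0]
width: 0.005
gripper_force: 0.0
```

Call:
move_arm --pt "0.004 0 -0.015 0 0 0" --pt "0.004 0 -0.025 0 0 0" --pt "0.004 0 -0.03 0 0 0" --pt "0.004 0 -0.035 0 0 0" --pt "0.004 0 -0.037 0 0 0"

```text
clock: 2.35
position: [0.5329, 0.2178, 0.0491]
ee_rot: [-0.121, 3.138, 0.001]
force: [0.4, -0.2, 0.2]
width: 0.005
gripper_force: 0.2
```

Call:
move_arm --pt "-0.004 0 -0.003 0 0 0" --pt "-0.004 0 -0.006 0 0 0" --pt "-0.004 0 -0.009 0 0 0" --pt "-0.004 0 -0.011 0 0 0" --pt "-0.004 0 -0.011 0 0 0"

```text
clock: 2.85
position: [0.5295, 0.2176, 0.0403]
ee_rot: [0.121, -3.139, 0.0]
force: [0.2, 0.3, 0.7]
width: 0.008
gripper_force: 0.4
```

Call:
move_arm --pt "0 0 0.04 0 0 0" --pt "0 0 0.04 0 0 0" --pt "0.003 -0.05 0.04 0 0 0" --pt "0.006 -0.086 0.04 0 0 0" --pt "0.006 -0.086 0.03 0 0 0"

```text
clock: 3.35
position: [0.5352, 0.1482, 0.0635]
ee_rot: [-0.112, 3.138, -0.003]
force: [1.5, -0.3, 0.6]
width: 0.004
gripper_force: 0.0
```

Call:
move_arm --pt "0 0 -0.01 0 0 0" --pt "0 0 -0.014 0 0 0" --pt "0 0 -0.018 0 0 0" --pt "0 0 -0.022 0 0 0" --pt "0 0 -0.024 0 0 0"

```text
clock: 3.85
position: [0.534, 0.1538, 0.0447]
ee_rot: [0.122, -3.139, -0.0]
force: [0.3, 0.3, 0.9]
width: 0.004
gripper_force: 0.3
```

Call:
move_arm --pt "0 0 -0.002 0 0 0" --pt "0 0 -0.004 0 0 0" --pt "0 0 -0.006 0 0 0" --pt "0 0 -0.007 0 0 0"

```text
clock: 4.25
position: [0.5341, 0.1531, 0.0397]
ee_rot: [-0.121, 3.139, 0.0]
force: [-0.1, -0.1, 0.5]
width: 0.005
gripper_force: 0.3
```

Call:
move_arm --pt "0 0 0.04 0 0 0" --pt "0 0 0.04 0 0 0" --pt "0.05 0.004 0.04 0 0 0" --pt "0.08 0.007 0.04 0 0 0" --pt "0.08 0.007 0.03 0 0 0"

```text
clock: 4.75
position: [0.5978, 0.1585, 0.0629]
ee_rot: [-0.119, 3.135, 0.001]
force: [0.5, 0.1, 0.5]
width: 0.008
gripper_force: 0.0
```

Call:
move_arm --pt "0 0 -0.01 0 0 0" --pt "0 0 -0.014 0 0 0" --pt "0 0 -0.018 0 0 0" --pt "0 0 -0.022 0 0 0" --pt "0 0 -0.024 0 0 0"

```text
clock: 5.25
position: [0.5927, 0.1582, 0.0487]
ee_rot: [0.121, -3.138, -0.001]
force: [-23.3, -6.8, 68.4]
width: 0.006
gripper_force: 33.1
```

Call:
move_arm --pt "0 0 0.02 0 0 0" --pt "0 0 0.04 0 0 0" --pt "-0.005 0.05 0.04 0 0 0" --pt "-0.007 0.088 0.04 0 0 0" --pt "-0.007 0.088 0.03 0 0 0"

```text
clock: 5.75
position: [0.588, 0.2309, 0.0678]
ee_rot: [-0.131, 3.137, 0.007]
force: [-0.0, -0.3, 0.4]
width: 0.01
gripper_force: 0.0
```

Call:
move_arm --pt "0 0 0 0 0 0" --pt "0 0 -0.004 0 0 0" --pt "0 0 -0.008 0 0 0" --pt "0 0 -0.01 0 0 0" --pt "0 0 -0.01 0 0 0"

```text
clock: 6.25
position: [0.5888, 0.2236, 0.059]
ee_rot: [0.119, -3.139, 0.001]
force: [0.2, 0.1, -0.5]
width: 0.005
gripper_force: 0.0
```

Call:
move_arm --pt "0 0 -0.004 0 0 0" --pt "0 0 -0.007 0 0 0" --pt "0 0 -0.01 0 0 0" --pt "0 0 -0.012 0 0 0" --pt "0 0 -0.012 0 0 0"

```text
clock: 6.75
position: [0.5888, 0.2244, 0.05]
ee_rot: [0.121, -3.139, 0.0]
force: [0.2, 0.2, -0.1]
width: 0.004
gripper_force: 0.2
```

Call:
move_arm --pt "0 0 -0.001 0 0 0" --pt "0 0 -0.002 0 0 0" --pt "0 0 -0.003 0 0 0" --pt "0 0 -0.003 0 0 0"

```text
clock: 7.15
position: [0.5889, 0.2244, 0.0494]
ee_rot: [-0.121, 3.139, 0.001]
force: [-4.3, -2.3, 14.2]
width: 0.002
gripper_force: 7.1
```

Call:
move_arm --pt "0 0 -0.001 0 0 0" --pt "0 0 -0.002 0 0 0" --pt "0 0 -0.002 0 0 0"

```text
clock: 7.45
position: [0.589, 0.2244, 0.0492]
ee_rot: [-0.12, 3.138, 0.001]
force: [-8.8, -3.6, 27.4]
width: 0.004
gripper_force: 13.4
```

Call:
move_arm --pt "0 0 0.05 0 0 0" --pt "0 0 0.11 0 0 0" --pt "0 -0.04 0.16 0 0 0" --pt "0 -0.09 0.2 0 0 0" --pt "-0.01 -0.15 0.22 0 0 0"

```text
clock: 7.95
position: [0.5829, 0.1123, 0.2146]
ee_rot: [-0.124, 3.134, 0.003]
force: [0.8, -0.9, -0.1]
width: 0.001
gripper_force: 0.0
```

Call:
move_arm --pt "0 -0.06 0.02 0 0 0" --pt "-0.004 -0.12 0.04 0 0 0" --pt "-0.01 -0.18 0.05 0 0 0" --pt "-0.02 -0.24 0.06 0 0 0" --pt "-0.02 -0.3 0.07 0 0 0" --claw 0.3

```text
clock: 8.45
position: [0.5653, -0.1149, 0.2646]
ee_rot: [-0.121, 3.139, 0.0]
force: [2.1, 0.0, 0.5]
width: 0.388
gripper_force: 0.0
```

Call:
move_arm --pt "0 -0.06 0.02 0 0 0" --pt "0 -0.12 0.03 0 0 0" --pt "0 -0.18 0.03 0 0 0" --pt "0 -0.24 0.03 0 0 0" --pt "0 -0.29 0.03 0 0 0"

```text
clock: 8.95
position: [0.5656, -0.3334, 0.2866]
ee_rot: [0.119, -3.139, 0.001]
force: [-0.4, -0.3, -0.2]
width: 0.651
gripper_force: 0.0
```

Call:
move_arm --pt "0 0 0 0 0 0" --pt "0 0 0 0 0 0" --pt "0 0 0 0 0 0"

```text
clock: 9.25
position: [0.5668, -0.329, 0.2863]
ee_rot: [-0.123, 3.139, 0.002]
force: [1.0, 0.1, 1.2]
width: 0.651
gripper_force: 0.0
```

```bash
python3 - <<'E'
from h import *
s=readout.observe(); print(s['position'],s['ee_rot'],s['force'],s['width'])
p,d,c,T=grab('wrist','w2.png'); np.savez('w2.npz',p=p,d=d,T=T); print(caps(p,d,c,T,(0,640,0,400)))
p,d,c,T=grab('top'); P=cloud(d,c,T)
print(caps(p,d,c,T,(405,515,140,255)))
E
```

```text
[ 0.56675302 -0.32902228  0.28634017] [-1.23420195e-01  3.13908041e+00  1.86411381e-03] [1.04107202 0.07925426 1.20231694] 0.6513472835846349
{'orange': (array([ 456.9, -287.5,   30.9,   32.1,    4.5]), array([ 0.4671, -0.2975,  0.097 ])), 'yellow': (array([ 557.6, -400.1,   30.9,   33.4,   47.2]), array([ 0.5581, -0.4005,  0.0968])), 'blue': (array([ 560.9, -306.5,   32.6,   29.9,   31.3]), array([ 0.5609, -0.3064,  0.0968]))}
{'orange': (array([ 458.6, -277. ,   14.8,   29.9,   70.4]), array([ 0.4563, -0.2765,  0.0955])), 'yellow': (array([ 550. , -402.4,   13.1,   32.8,   23.2]), array([ 0.5494, -0.4033,  0.0963])), 'blue': (array([ 560. , -304.1,   30.7,   28.5,   89.2]), array([ 0.5606, -0.3034,  0.0964]))}
```

View pics/w2.png

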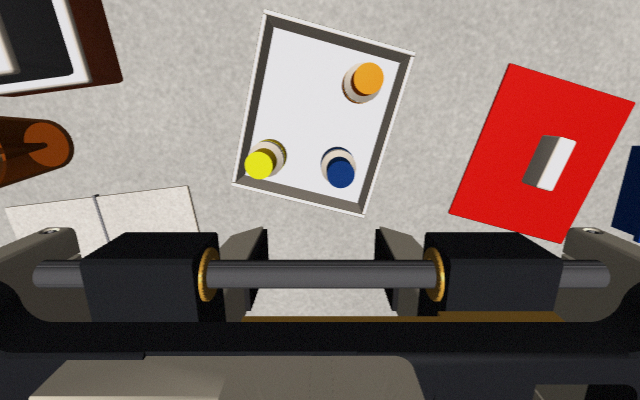

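The wrist view shows orange (368,78), yellow (260,163) and blue (341,172), with cap tops at z≈0.097 as expected. I'll pick blue first.

Call:
move_arm --pt "-0.008 0.03 -0.05 0 0 0" --pt "-0.008 0.03 -0.11 0 0 0" --pt "-0.008 0.03 -0.17 0 0 0" --pt "-0.008 0.03 -0.2 0 0 0" --pt "-0.008 0.03 -0.2 0 0 0"

```text
clock: 9.85
position: [0.5586, -0.3055, 0.1332]
ee_rot: [0.124, -3.134, -0.005]
force: [0.5, -0.1, -0.1]
width: 0.65
gripper_force: 0.0
```

Call:
move_arm --pt "0 0 -0.03 0 0 0" --pt "0 0 -0.06 0 0 0" --pt "0 0 -0.085 0 0 0" --pt "0 0 -0.093 0 0 0" --pt "0 0 -0.093 0 0 0"

```text
clock: 10.35
position: [0.5609, -0.3078, 0.0675]
ee_rot: [-0.122, 3.139, -0.0]
force: [0.0, 0.2, 0.1]
width: 0.647
gripper_force: 0.0
```

Call:
move_arm --pt "0 0 -0.002 0 0 0" --pt "0 0 -0.002 0 0 0" --pt "0 0 -0.002 0 0 0" --pt "0 0 -0.002 0 0 0" --pt "0 0 -0.002 0 0 0" --claw -1 --squeeze 25

```text
clock: 10.85
position: [0.5606, -0.3082, 0.0657]
ee_rot: [-0.121, 3.139, -0.0]
force: [-0.4, 0.9, 3.0]
width: 0.341
gripper_force: 25.0
```

Call:
move_arm --pt "0 0 0 0 0 0" --pt "0 0 0.02 0 0 0" --pt "0 0 0.06 0 0 0" --pt "0 0 0.12 0 0 0" --pt "0 0 0.15 0 0 0"

```text
clock: 11.35
position: [0.5611, -0.309, 0.182]
ee_rot: [-0.12, 3.136, -0.003]
force: [1.3, 0.2, -1.8]
width: 0.343
gripper_force: 24.9
```

Call:
move_arm --pt "0.002 0.05 0.01 0 0 0" --pt "0.004 0.11 0.01 0 0 0" --pt "0.006 0.17 0.01 0 0 0" --pt "0.008 0.23 0.01 0 0 0" --pt "0.01 0.29 0.01 0 0 0"

```text
clock: 11.85
position: [0.5673, -0.089, 0.186]
ee_rot: [-0.12, 3.139, -0.0]
force: [1.4, -0.5, -3.0]
width: 0.341
gripper_force: 25.0
```

Call:
move_arm --pt "0.002 0.06 0 0 0 0" --pt "0.004 0.12 0 0 0 0" --pt "0.006 0.18 0 0 0 0" --pt "0.008 0.24 0 0 0 0" --pt "0.01 0.3 0 0 0 0"

```text
clock: 12.35
position: [0.575, 0.1359, 0.186]
ee_rot: [-0.12, 3.139, -0.0]
force: [0.9, 0.6, -1.5]
width: 0.345
gripper_force: 25.0
```

Call:
move_arm --pt "0.002 0.06 0 0 0 0" --pt "0.004 0.12 0 0 0 0" --pt "0.006 0.18 0 0 0 0" --pt "0.008 0.2 0 0 0 0" --pt "0.009 0.208 0 0 0 0"

```text
clock: 12.85
position: [0.5812, 0.293, 0.1854]
ee_rot: [0.126, -3.138, -0.001]
force: [0.3, -1.7, -2.4]
width: 0.344
gripper_force: 25.0
```

Call:
move_arm --pt "0.002 -0.002 -0.03 0 0 0" --pt "0.002 -0.002 -0.06 0 0 0" --pt "0.002 -0.002 -0.075 0 0 0" --pt "0.002 -0.002 -0.075 0 0 0" --pt "0.002 -0.002 -0.075 0 0 0"

```text
clock: 13.35
position: [0.5841, 0.2881, 0.1298]
ee_rot: [-0.119, 3.139, -0.0]
force: [0.9, -0.5, -0.3]
width: 0.343
gripper_force: 25.0
```

Call:
move_arm --pt "-0.001 0.002 -0.01 0 0 0" --pt "-0.001 0.002 -0.018 0 0 0" --pt "-0.001 0.002 -0.024 0 0 0" --pt "-0.001 0.002 -0.029 0 0 0" --pt "-0.001 0.002 -0.031 0 0 0"

```text
clock: 13.85
position: [0.5829, 0.2903, 0.1055]
ee_rot: [0.121, -3.139, 0.0]
force: [0.1, -0.4, 0.2]
width: 0.345
gripper_force: 25.0
```

Call:
move_arm --pt "0 0 -0.01 0 0 0" --pt "0 0 -0.022 0 0 0" --pt "0 0 -0.034 0 0 0" --pt "0 0 -0.044 0 0 0" --pt "0 0 -0.045 0 0 0"

```text
clock: 14.35
position: [0.5818, 0.2899, 0.0702]
ee_rot: [0.121, -3.137, 0.002]
force: [0.3, -0.3, -3.5]
width: 0.345
gripper_force: 25.0
```

Call:
move_arm --pt "0 0 -0.002 0 0 0" --pt "0 0 -0.004 0 0 0" --pt "0 0 -0.006 0 0 0" --pt "0 0 -0.0075 0 0 0" --pt "0 0 -0.0075 0 0 0"

```text
clock: 14.85
position: [0.583, 0.2904, 0.0664]
ee_rot: [-0.121, 3.139, 0.0]
force: [0.7, -0.2, -2.6]
width: 0.345
gripper_force: 25.0
```

Call:
move_arm --pt "0 0 -0.001 0 0 0" --pt "0 0 -0.002 0 0 0" --pt "0 0 -0.002 0 0 0"

```text
clock: 15.15
position: [0.5828, 0.2904, 0.0648]
ee_rot: [-0.121, 3.139, 0.0]
force: [-0.2, -0.4, -1.7]
width: 0.339
gripper_force: 25.0
```

Call:
move_arm --pt "0 0 0 0 0 0" --pt "0 0 0 0 0 0" --pt "0 0 0 0 0 0" --pt "0 0 0 0 0 0" --claw 0.1

```text
clock: 15.55
position: [0.5829, 0.2904, 0.065]
ee_rot: [-0.121, 3.139, 0.0]
force: [0.1, 0.4, -0.3]
width: 0.548
gripper_force: 0.0
```

Call:
move_arm --pt "0 0 0.03 0 0 0" --pt "0 0 0.08 0 0 0" --pt "0 -0.02 0.13 0 0 0" --pt "-0.005 -0.07 0.17 0 0 0" --pt "-0.01 -0.13 0.2 0 0 0"

```text
clock: 16.05
position: [0.5756, 0.1942, 0.2169]
ee_rot: [-0.126, 3.137, 0.003]
force: [1.3, -1.1, 0.8]
width: 0.552
gripper_force: 0.0
```

Call:
move_arm --pt "-0.002 -0.06 0.02 0 0 0" --pt "-0.004 -0.12 0.04 0 0 0" --pt "-0.006 -0.18 0.05 0 0 0" --pt "-0.008 -0.24 0.05 0 0 0" --pt "-0.01 -0.3 0.05 0 0 0"

```text
clock: 16.55
position: [0.5677, -0.0335, 0.2529]
ee_rot: [-0.121, 3.138, 0.0]
force: [1.5, 0.2, 0.5]
width: 0.55
gripper_force: 0.0
```

Call:
move_arm --pt "0 -0.06 0 0 0 0" --pt "0 -0.12 0 0 0 0" --pt "0 -0.18 0 0 0 0" --pt "0 -0.24 0 0 0 0" --pt "0 -0.3 0 0 0 0" --claw 0.3

```text
clock: 17.05
position: [0.5676, -0.2585, 0.2524]
ee_rot: [-0.121, 3.139, 0.0]
force: [1.2, 0.1, 0.3]
width: 0.65
gripper_force: 0.0
```

Check the crate and the remaining caps in one go (top view for the crate, wrist for the tub).

```bash
cat > chk.py <<'E'
from h import *
s=readout.observe(); print(s['position'],s['ee_rot'])
p,d,c,T=grab('wrist'); print('wrist',caps(p,d,c,T,(0,640,0,240)))
p,d,c,T=grab('top'); print('crate',caps(p,d,c,T,(170,300,130,230))); print('tub',caps(p,d,c,T,(405,515,140,255)))
P=cloud(d,c,T); m=roi(hsvm(p,0,8,150,60)|hsvm(p,172,180,150,60),280,400,120,255)
print('lid',box(m,.013,c,T) if m.sum()>3000 else m.sum())
E
python3 chk.py
```

```text
[ 0.56762658 -0.2584747   0.25243034] [-1.21124953e-01  3.13869036e+00  6.08351908e-05]
wrist {'orange': (array([ 457.9, -289.5,   28.3,   25.3,   46.3]), array([ 0.4581, -0.2901,  0.0969])), 'yellow': (array([ 556.4, -400.2,   28.9,   35.8,   45. ]), array([ 0.5569, -0.4005,  0.0968]))}
crate {'blue': (array([583.5, 289.4,  34.2,  29.8,  55.7]), array([0.5838, 0.2894, 0.0957]))}
tub {'orange': (array([ 459.1, -270.5,    6.1,   19. ,   81.6]), array([ 0.4611, -0.2767,  0.0929]))}
lid [536.2 -22.4 183.6 213.9  78.9]
```

Call:
move_arm --pt "-0.004 -0.06 -0.02 0 0 0" --pt "-0.008 -0.12 -0.05 0 0 0" --pt "-0.014 -0.17 -0.1 0 0 0" --pt "-0.014 -0.189 -0.15 0 0 0" --pt "-0.014 -0.189 -0.155 0 0 0"

```text
clock: 17.65
position: [0.5533, -0.3997, 0.1305]
ee_rot: [0.114, -3.132, -0.005]
force: [-0.1, 1.1, -0.9]
width: 0.651
gripper_force: 0.0
```

Call:
move_arm --pt "0 0 -0.03 0 0 0" --pt "0 0 -0.05 0 0 0" --pt "0 0 -0.07 0 0 0" --pt "0 0 -0.08 0 0 0" --pt "0 0 -0.08 0 0 0"

```text
clock: 18.15
position: [0.5572, -0.3976, 0.0752]
ee_rot: [0.122, -3.138, -0.002]
force: [0.2, -0.5, -0.5]
width: 0.651
gripper_force: 0.0
```

Call:
move_arm --pt "0 -0.004 -0.008 0 0 0" --pt "0 -0.004 -0.013 0 0 0" --pt "0 -0.004 -0.013 0 0 0"

```text
clock: 18.45
position: [0.5571, -0.4016, 0.0659]
ee_rot: [0.12, -3.139, -0.0]
force: [0.2, -0.7, 0.5]
width: 0.655
gripper_force: 0.0
```

Call:
move_arm --pt "0 0 0 0 0 0" --pt "0 0 0 0 0 0" --pt "0 0 0 0 0 0" --pt "0 0 0 0 0 0" --pt "0 0 0 0 0 0" --claw -1

```text
clock: 18.95
position: [0.5574, -0.4016, 0.0663]
ee_rot: [-0.121, 3.139, -0.0]
force: [-0.6, 0.0, 0.1]
width: 0.346
gripper_force: 25.0
```

Call:
move_arm --pt "0 0 0 0 0 0" --pt "0 0 0.02 0 0 0" --pt "0 0 0.06 0 0 0" --pt "0 0 0.12 0 0 0" --pt "0 0 0.16 0 0 0"

```text
clock: 19.45
position: [0.5577, -0.402, 0.1899]
ee_rot: [-0.12, 3.137, -0.002]
force: [1.0, -1.0, -1.8]
width: 0.345
gripper_force: 25.0
```

Call:
move_arm --pt "-0.002 0.05 0 0 0 0" --pt "-0.004 0.11 0 0 0 0" --pt "-0.006 0.17 0 0 0 0" --pt "-0.008 0.23 0 0 0 0" --pt "-0.01 0.29 0 0 0 0"

```text
clock: 19.95
position: [0.5495, -0.1822, 0.1871]
ee_rot: [-0.121, 3.139, 0.0]
force: [0.5, 0.5, -1.9]
width: 0.342
gripper_force: 25.0
```

Call:
move_arm --pt "-0.002 0.06 0 0 0 0" --pt "-0.004 0.12 0 0 0 0" --pt "-0.006 0.18 0 0 0 0" --pt "-0.008 0.24 0 0 0 0" --pt "-0.01 0.3 0 0 0 0"

```text
clock: 20.45
position: [0.542, 0.0426, 0.1872]
ee_rot: [-0.12, 3.138, 0.0]
force: [0.5, 0.7, -1.9]
width: 0.345
gripper_force: 25.0
```

Call:
move_arm --pt "-0.004 0.06 0 0 0 0" --pt "-0.008 0.11 0 0 0 0" --pt "-0.01 0.135 0 0 0 0" --pt "-0.011 0.145 0 0 0 0" --pt "-0.011 0.145 0 0 0 0"

```text
clock: 20.95
position: [0.534, 0.1502, 0.1866]
ee_rot: [-0.123, 3.139, 0.0]
force: [-0.5, -0.1, -1.5]
width: 0.34
gripper_force: 25.0
```

Call:
move_arm --pt "0 0.003 -0.03 0 0 0" --pt "0 0.003 -0.06 0 0 0" --pt "0 0.003 -0.08 0 0 0" --pt "0 0.003 -0.08 0 0 0" --pt "0 0.003 -0.08 0 0 0"

```text
clock: 21.45
position: [0.5345, 0.1503, 0.1267]
ee_rot: [-0.117, 3.139, -0.001]
force: [0.7, 0.4, -2.0]
width: 0.346
gripper_force: 25.0
```

Call:
move_arm --pt "0 0 -0.012 0 0 0" --pt "0 0 -0.022 0 0 0" --pt "0 0 -0.03 0 0 0" --pt "0 0 -0.04 0 0 0" --pt "0 0 -0.044 0 0 0"

```text
clock: 21.95
position: [0.5338, 0.152, 0.0924]
ee_rot: [0.121, -3.139, 0.0]
force: [-0.3, 1.0, -0.0]
width: 0.344
gripper_force: 25.0
```

Call:
move_arm --pt "0 0 -0.008 0 0 0" --pt "0 0 -0.016 0 0 0" --pt "0 0 -0.022 0 0 0" --pt "0 0 -0.026 0 0 0" --pt "0 0 -0.026 0 0 0"

```text
clock: 22.45
position: [0.5337, 0.1519, 0.0731]
ee_rot: [0.121, -3.138, 0.001]
force: [1.1, -0.7, -3.0]
width: 0.344
gripper_force: 25.0
```

Call:
move_arm --pt "0 0 -0.003 0 0 0" --pt "0 0 -0.006 0 0 0" --pt "0 0 -0.009 0 0 0" --pt "0 0 -0.01 0 0 0" --pt "0 0 -0.01 0 0 0"

```text
clock: 22.95
position: [0.5341, 0.152, 0.0661]
ee_rot: [0.121, -3.139, 0.0]
force: [0.9, 0.5, -2.5]
width: 0.34
gripper_force: 25.0
```

Call:
move_arm --pt "0 0 -0.001 0 0 0" --pt "0 0 -0.001 0 0 0"

```text
clock: 23.15
position: [0.5341, 0.152, 0.0654]
ee_rot: [-0.121, 3.139, 0.0]
force: [0.2, 0.3, -1.7]
width: 0.345
gripper_force: 25.0
```

Call:
move_arm --pt "0 0 0 0 0 0" --pt "0 0 0 0 0 0" --pt "0 0 0 0 0 0" --pt "0 0 0 0 0 0" --claw 0.1

```text
clock: 23.55
position: [0.5342, 0.152, 0.0655]
ee_rot: [-0.121, 3.139, 0.0]
force: [-0.0, 0.1, -0.4]
width: 0.542
gripper_force: 0.0
```

Call:
move_arm --pt "0 0 0.03 0 0 0" --pt "0 0 0.08 0 0 0" --pt "0 -0.02 0.13 0 0 0" --pt "0 -0.07 0.17 0 0 0" --pt "0 -0.13 0.2 0 0 0"

```text
clock: 24.05
position: [0.5347, 0.0555, 0.2175]
ee_rot: [-0.126, 3.136, 0.002]
force: [1.8, -0.4, 0.1]
width: 0.547
gripper_force: 0.0
```

Call:
move_arm --pt "0 -0.06 0.02 0 0 0" --pt "0 -0.12 0.04 0 0 0" --pt "0 -0.18 0.05 0 0 0" --pt "0 -0.24 0.05 0 0 0" --pt "0 -0.3 0.05 0 0 0"

```text
clock: 24.55
position: [0.534, -0.172, 0.2534]
ee_rot: [-0.121, 3.138, 0.0]
force: [0.7, 0.3, -0.8]
width: 0.549
gripper_force: 0.0
```

Call:
move_arm --pt "0 -0.05 0 0 0 0" --pt "0 -0.1 0 0 0 0" --pt "0 -0.14 0 0 0 0" --pt "0 -0.15 0 0 0 0" --pt "0 -0.15 0 0 0 0" --claw 0.3

```text
clock: 25.05
position: [0.5336, -0.2839, 0.2526]
ee_rot: [0.117, -3.139, 0.0]
force: [0.6, -0.2, -0.2]
width: 0.653
gripper_force: 0.0
```

```bash
python3 chk.py
```

```text
[ 0.53358289 -0.28393291  0.25257541] [ 1.16919092e-01 -3.13898102e+00  3.42939744e-04]
wrist {'orange': (array([ 456.4, -286. ,   31.1,   29.6,    4.3]), array([ 0.4561, -0.286 ,  0.0969]))}
crate {'yellow': (array([534.9, 151. ,  30.5,  28.6,  44.4]), array([0.5355, 0.1506, 0.0959])), 'blue': (array([583.6, 289.9,  32.5,  30.4,  44.5]), array([0.5845, 0.2894, 0.0959]))}
tub {'orange': (array([ 458.8, -271.5,    4.1,   19.3,   81.6]), array([ 0.4585, -0.2766,  0.0953]))}
lid [536.2 -22.4 183.8 213.9  78.9]
```

Call:
move_arm --pt "-0.05 -0.003 -0.02 0 0 0" --pt "-0.09 -0.003 -0.06 0 0 0" --pt "-0.103 -0.003 -0.11 0 0 0" --pt "-0.103 -0.003 -0.155 0 0 0" --pt "-0.103 -0.003 -0.155 0 0 0"

```text
clock: 25.65
position: [0.4548, -0.2816, 0.1333]
ee_rot: [0.124, -3.133, -0.006]
force: [-0.8, 0.2, 0.2]
width: 0.653
gripper_force: 0.0
```

Call:
move_arm --pt "0 0 -0.03 0 0 0" --pt "0 0 -0.05 0 0 0" --pt "0 0 -0.07 0 0 0" --pt "0 0 -0.08 0 0 0" --pt "0 0 -0.08 0 0 0"

```text
clock: 26.15
position: [0.4575, -0.2841, 0.0769]
ee_rot: [0.123, -3.139, -0.001]
force: [-0.4, 0.1, 0.3]
width: 0.649
gripper_force: 0.0
```

Call:
move_arm --pt "-0.001 -0.003 -0.01 0 0 0" --pt "-0.001 -0.003 -0.015 0 0 0" --pt "-0.001 -0.003 -0.015 0 0 0"

```text
clock: 26.45
position: [0.456, -0.2872, 0.0652]
ee_rot: [0.121, -3.139, -0.0]
force: [-1.3, 0.6, -0.5]
width: 0.653
gripper_force: 0.0
```

Call:
move_arm --pt "0 0 0 0 0 0" --pt "0 0 0 0 0 0" --pt "0 0 0 0 0 0" --pt "0 0 0 0 0 0" --pt "0 0 0 0 0 0" --claw -1

```text
clock: 26.95
position: [0.4562, -0.2872, 0.0654]
ee_rot: [-0.121, 3.139, 0.0]
force: [-0.1, 0.6, 1.8]
width: 0.344
gripper_force: 25.0
```

Call:
move_arm --pt "0 0 0 0 0 0" --pt "0 0 0.02 0 0 0" --pt "0 0 0.06 0 0 0" --pt "0 0 0.12 0 0 0" --pt "0 0 0.16 0 0 0"

```text
clock: 27.45
position: [0.4562, -0.2876, 0.1875]
ee_rot: [-0.12, 3.138, -0.001]
force: [0.5, -0.3, -2.1]
width: 0.346
gripper_force: 25.0
```

Call:
move_arm --pt "0.008 0.05 0.01 0 0 0" --pt "0.016 0.11 0.01 0 0 0" --pt "0.024 0.17 0.01 0 0 0" --pt "0.032 0.23 0.01 0 0 0" --pt "0.04 0.29 0.01 0 0 0"

```text
clock: 27.95
position: [0.4857, -0.068, 0.1927]
ee_rot: [0.12, -3.139, -0.0]
force: [0.7, 0.2, -1.9]
width: 0.339
gripper_force: 25.0
```

Call:
move_arm --pt "0.008 0.06 0 0 0 0" --pt "0.016 0.12 0 0 0 0" --pt "0.024 0.18 0 0 0 0" --pt "0.032 0.24 0 0 0 0" --pt "0.038 0.3 0 0 0 0"

```text
clock: 28.45
position: [0.5144, 0.157, 0.1926]
ee_rot: [0.121, -3.139, 0.0]
force: [0.4, -0.2, -1.9]
width: 0.341
gripper_force: 25.0
```

Call:
move_arm --pt "0.004 0.06 0 0 0 0" --pt "0.008 0.12 0 0 0 0" --pt "0.01 0.15 0 0 0 0" --pt "0.01 0.165 0 0 0 0" --pt "0.01 0.167 0 0 0 0"

```text
clock: 28.95
position: [0.5216, 0.2813, 0.1922]
ee_rot: [0.123, -3.138, 0.001]
force: [0.0, -1.0, -2.1]
width: 0.345
gripper_force: 25.0
```

Call:
move_arm --pt "0.002 0.004 -0.03 0 0 0" --pt "0.002 0.004 -0.06 0 0 0" --pt "0.002 0.004 -0.083 0 0 0" --pt "0.002 0.004 -0.083 0 0 0" --pt "0.002 0.004 -0.083 0 0 0"

```text
clock: 29.45
position: [0.524, 0.2817, 0.1309]
ee_rot: [0.117, -3.139, 0.001]
force: [1.0, 0.7, -1.8]
width: 0.338
gripper_force: 25.0
```

Call:
move_arm --pt "0 0 -0.01 0 0 0" --pt "0 0 -0.018 0 0 0" --pt "0 0 -0.024 0 0 0" --pt "0 0 -0.03 0 0 0" --pt "0 0 -0.032 0 0 0"

```text
clock: 29.95
position: [0.5236, 0.2837, 0.1062]
ee_rot: [-0.121, 3.139, 0.0]
force: [0.3, -0.2, 1.0]
width: 0.347
gripper_force: 25.0
```

Bottle underside is at about 45 mm with only the flap force, so the cell is empty. Lowering to the floor.

Call:
move_arm --pt "0 0 -0.01 0 0 0" --pt "0 0 -0.022 0 0 0" --pt "0 0 -0.034 0 0 0" --pt "0 0 -0.044 0 0 0" --pt "0 0 -0.045 0 0 0"

```text
clock: 30.45
position: [0.5227, 0.2829, 0.0711]
ee_rot: [0.121, -3.137, 0.002]
force: [-0.2, -1.4, -2.4]
width: 0.342
gripper_force: 25.0
```

Call:
move_arm --pt "0 0 -0.002 0 0 0" --pt "0 0 -0.004 0 0 0" --pt "0 0 -0.006 0 0 0" --pt "0 0 -0.008 0 0 0" --pt "0 0 -0.008 0 0 0"

```text
clock: 30.95
position: [0.5237, 0.2836, 0.0668]
ee_rot: [-0.121, 3.139, 0.0]
force: [0.5, -0.2, -1.0]
width: 0.345
gripper_force: 25.0
```

Call:
move_arm --pt "0 0 -0.0015 0 0 0" --pt "0 0 -0.003 0 0 0" --pt "0 0 -0.003 0 0 0"

```text
clock: 31.25
position: [0.5236, 0.2836, 0.0645]
ee_rot: [-0.121, 3.139, 0.0]
force: [0.3, 0.6, -1.0]
width: 0.346
gripper_force: 25.0
```

Call:
move_arm --pt "0 0 0 0 0 0" --pt "0 0 0 0 0 0" --pt "0 0 0 0 0 0" --pt "0 0 0 0 0 0" --claw 0.1

```text
clock: 31.65
position: [0.5236, 0.2836, 0.0646]
ee_rot: [-0.121, 3.139, 0.0]
force: [1.4, 0.1, 0.4]
width: 0.544
gripper_force: 0.0
```

Call:
move_arm --pt "0 0 0.03 0 0 0" --pt "0 0 0.08 0 0 0" --pt "0 -0.02 0.13 0 0 0" --pt "0 -0.07 0.17 0 0 0" --pt "0.01 -0.13 0.2 0 0 0"

```text
clock: 32.15
position: [0.5307, 0.1878, 0.2164]
ee_rot: [-0.127, 3.137, 0.003]
force: [0.9, -0.6, 0.3]
width: 0.549
gripper_force: 0.0
```

Call:
move_arm --pt "0.01 -0.06 0.02 0 0 -0.06" --pt "0.02 -0.12 0.04 0 0 -0.12" --pt "0.03 -0.18 0.05 0 0 -0.18" --pt "0.05 -0.24 0.05 0 0 -0.24" --pt "0.06 -0.27 0.05 0 0 -0.26"

```text
clock: 32.65
position: [0.5766, -0.0208, 0.2525]
ee_rot: [0.317, 3.124, -0.002]
force: [0.4, 0.3, -0.2]
width: 0.549
gripper_force: 0.0
```

Call:
move_arm --pt "0 0 0 0 0 0" --pt "0 0 0 0 0 0"

```text
clock: 32.85
position: [0.5758, -0.0157, 0.2515]
ee_rot: [-0.307, -3.126, -0.001]
force: [-1.4, 0.4, -0.1]
width: 0.553
gripper_force: 0.0
```

```bash
cat > lid.py <<'E'
from h import *
import sys
s=readout.observe(); print(s['position'],s['ee_rot'])
p,d,c,T=grab('wrist',sys.argv[1]); P=cloud(d,c,T)
m=hsvm(p,0,8,150,60)|hsvm(p,172,180,150,60); print('lid w',box(m,.013,c,T))
g=(abs(P[...,2]-.049)<.003)&(np.hypot(P[...,0]-.536,P[...,1]+.022)<.06); g[235:]=0; print('grip w',g.sum(),box(g,.049,c,T))
E
python3 lid.py w3.png; python3 chk.py|grep -v wrist
```

```text
[ 0.57582931 -0.01574315  0.25152189] [-3.07439129e-01 -3.12619122e+00 -5.18360277e-04]
lid w [536.3 -21.7 184.  214.2  79. ]
grip w 1208 [536.5 -22.7  23.4  68.1  78.6]
[ 0.57570357 -0.01464061  0.25147326] [-3.04487985e-01 -3.12625700e+00 -1.08283461e-03]
crate {'orange': (array([521.2, 273. ,  16.3,  30.1,  75.7]), array([0.5229, 0.2709, 0.0955])), 'yellow': (array([534.9, 151. ,  30.5,  28.6,  44.4]), array([0.5355, 0.1508, 0.0958])), 'blue': (array([583.6, 289.9,  32.5,  30.4,  44.5]), array([0.5835, 0.2895, 0.0958]))}
tub {}
lid 0
```

View pics/w3.png

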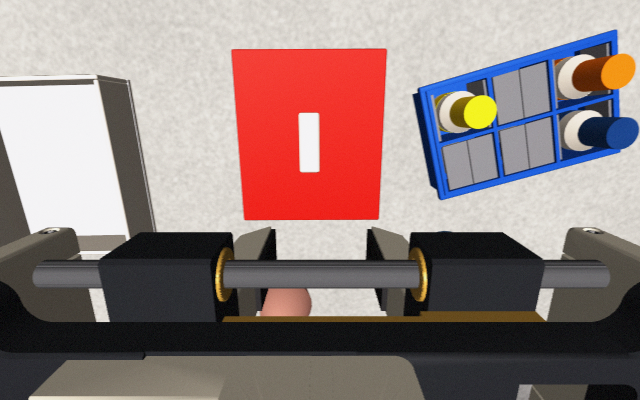

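The crate holds all three bottles upright, at image right. The lid's grip block is at (309,142), aligned with the fingers. I'll refine the tub pose from the earlier wrist view.

```bash
python3 - <<'E'
from h import *
z=np.load('w2.npz'); c=calibration('wrist'); P=cloud(z['d'],c,z['T'])
m=(abs(P[...,2]-.06)<.003)&(np.hypot(P[...,0]-.508,P[...,1]+.334)<.16); m[232:]=0
print('w2',m.sum(),box(m,.06,c,z['T']))
q=cv2.boxPoints(cv2.minAreaRect(cv2.convexHull(big(m)))); print(q)
p,d,c,T=grab('top'); P=cloud(d,c,T)
for a in(.002,.004,.008):
    m=roi(abs(P[...,2]-.06)<a,405,515,140,255); 
    q=np.argwhere(m)[:,::-1]; w=np.array([ray(u,v,.06,c,T)[:2] for u,v in q],np.float32)*1000; print(a,len(q),cv2.minAreaRect(w.astype(np.float32)))
E
```

```text
w2 3138 [ 507.2 -336.9  179.2  209.1   80. ]
[[213.72568  180.16347 ]
 [263.22958    8.202459]
 [415.0422    51.906097]
 [365.5383   223.86711 ]]
0.002 441 ((507.2504577636719, -336.620361328125), (179.94302368164062, 209.58755493164062), 79.93870544433594)
0.004 669 ((507.28717041015625, -336.38177490234375), (180.38754272460938, 209.58926391601562), 79.95295715332031)
0.008 792 ((507.34027099609375, -335.9839782714844), (181.18942260742188, 209.62351989746094), 79.95295715332031)
```

Call:
move_arm --pt "-0.03 -0.005 -0.04 0 0 0" --pt "-0.053 -0.009 -0.1 0 0 0" --pt "-0.053 -0.009 -0.16 0 0 0" --pt "-0.053 -0.009 -0.21 0 0 0" --pt "-0.053 -0.009 -0.22 0 0 0"

```text
clock: 33.55
position: [0.5333, -0.0213, 0.0833]
ee_rot: [-0.303, -3.121, 0.001]
force: [-0.2, -0.1, -0.0]
width: 0.549
gripper_force: 0.0
```

Call:
move_arm --pt "0.002 -0.001 -0.03 0 0 0" --pt "0.002 -0.001 -0.055 0 0 0" --pt "0.002 -0.001 -0.07 0 0 0" --pt "0.002 -0.001 -0.076 0 0 0" --pt "0.002 -0.001 -0.076 0 0 0"

```text
clock: 34.05
position: [0.538, -0.0229, 0.03]
ee_rot: [0.306, 3.127, 0.0]
force: [0.6, -0.8, 0.2]
width: 0.546
gripper_force: 0.0
```

Call:
move_arm --pt "-0.002 0.001 -0.006 0 0 0" --pt "-0.002 0.001 -0.012 0 0 0" --pt "-0.002 0.001 -0.014 0 0 0" --pt "-0.002 0.001 -0.014 0 0 0"

```text
clock: 34.45
position: [0.5361, -0.0224, 0.0191]
ee_rot: [-0.306, -3.126, -0.0]
force: [0.3, -0.7, 0.6]
width: 0.548
gripper_force: 0.0
```

Call:
move_arm --pt "0 0 0 0 0 0" --pt "0 0 0 0 0 0" --pt "0 0 0 0 0 0" --pt "0 0 0 0 0 0" --pt "0 0 0 0 0 0" --claw -1 --squeeze 45

```text
clock: 34.95
position: [0.5363, -0.0225, 0.0192]
ee_rot: [0.306, 3.126, 0.0]
force: [-0.5, 0.1, 0.8]
width: 0.259
gripper_force: 45.0
```

Call:
move_arm --pt "0 0 0 0 0 0" --pt "0 0 0.02 0 0 0" --pt "0 0 0.06 0 0 0" --pt "0 0 0.11 0 0 0" --pt "0 0 0.15 0 0 0"

```text
clock: 35.45
position: [0.536, -0.0225, 0.133]
ee_rot: [-0.307, -3.126, 0.0]
force: [0.1, -0.4, -1.8]
width: 0.259
gripper_force: 45.0
```

Call:
move_arm --pt "-0.004 -0.05 0 0 0 0.004" --pt "-0.01 -0.1 0 0 0 0.008" --pt "-0.015 -0.15 0 0 0 0.012" --pt "-0.02 -0.2 0 0 0 0.017" --pt "-0.025 -0.25 0 0 0 0.017"

```text
clock: 35.95
position: [0.5167, -0.2111, 0.1313]
ee_rot: [-0.278, -3.129, -0.001]
force: [0.4, -0.7, -2.1]
width: 0.258
gripper_force: 45.0
```

Call:
move_arm --pt "-0.004 -0.05 0 0 0 0" --pt "-0.008 -0.1 0 0 0 0" --pt "-0.012 -0.14 0 0 0 0" --pt "-0.0135 -0.164 0 0 0 0" --pt "-0.0135 -0.169 0 0 0 0"

```text
clock: 36.45
position: [0.5064, -0.3389, 0.1313]
ee_rot: [-0.283, -3.128, 0.001]
force: [-0.5, 0.0, -2.4]
width: 0.26
gripper_force: 45.0
```

Call:
move_arm --pt "0 0 0 0 0 0" --pt "0 0 0 0 0 0" --pt "0 0 0 0 0 0"

```text
clock: 36.75
position: [0.508, -0.3347, 0.1315]
ee_rot: [-0.275, -3.129, -0.002]
force: [-0.7, -0.4, -2.2]
width: 0.257
gripper_force: 45.0
```

```bash
python3 - <<'E'
from h import *
s=readout.observe(); print(s['position'],s['ee_rot'],s['force'])
p,d,c,T=grab('top'); P=cloud(d,c,T)
m=roi(hsvm(p,0,8,150,60)|hsvm(p,172,180,150,60),390,540,120,280); z=np.median(P[m][:,2]); print('lid',z,box(m,z,c,T))
n=P[m]; A=np.c_[n[:,:2],np.ones(len(n))]; print('tilt',np.linalg.lstsq(A,n[:,2],rcond=None)[0][:2])
E
```

```text
[ 0.50799401 -0.33467445  0.13151669] [-2.74690083e-01 -3.12943181e+00 -1.77238911e-03] [-0.67676696 -0.40760406 -2.22189007]
lid 0.12508063120830726 [ 507.9 -333.7  184.3  214.3   80.2]
tilt [-0.02063875  0.47312694]
```

Call:
move_arm --pt "-0.001 -0.003 -0.02 0 0 0" --pt "-0.001 -0.003 -0.04 0 0 0" --pt "-0.001 -0.003 -0.055 0 0 0" --pt "-0.001 -0.003 -0.055 0 0 0" --pt "-0.001 -0.003 -0.055 0 0 0"

```text
clock: 37.3
position: [0.5065, -0.3388, 0.09]
ee_rot: [-0.278, -3.129, -0.0]
force: [0.1, -0.4, -2.4]
width: 0.26
gripper_force: 45.0
```

Call:
move_arm --pt "0.001 0.003 -0.006 0 0 0" --pt "0.001 0.003 -0.012 0 0 0" --pt "0.001 0.003 -0.015 0 0 0" --pt "0.001 0.003 -0.015 0 0 0"

```text
clock: 37.7
position: [0.5072, -0.3365, 0.0788]
ee_rot: [-0.278, -3.129, -0.0]
force: [-0.6, -0.2, -1.6]
width: 0.258
gripper_force: 45.0
```

Call:
move_arm --pt "0 0 -0.003 0 0 0" --pt "0 0 -0.006 0 0 0" --pt "0 0 -0.0085 0 0 0" --pt "0 0 -0.0085 0 0 0"

```text
clock: 38.1
position: [0.5072, -0.3366, 0.0724]
ee_rot: [-0.279, -3.129, -0.0]
force: [-0.6, -0.2, -2.3]
width: 0.261
gripper_force: 45.0
```

Call:
move_arm --pt "0 0 -0.001 0 0 0" --pt "0 0 -0.002 0 0 0" --pt "0 0 -0.002 0 0 0"

```text
clock: 38.4
position: [0.5074, -0.3367, 0.0713]
ee_rot: [0.279, 3.129, -0.0]
force: [0.3, 0.5, -2.6]
width: 0.253
gripper_force: 45.0
```

Call:
move_arm --pt "0 0 0 0 0 0" --pt "0 0 0 0 0 0" --pt "0 0 0 0 0 0" --pt "0 0 0 0 0 0" --pt "0 0 0 0 0 0" --claw 0.3

```text
clock: 38.9
position: [0.5074, -0.3367, 0.0713]
ee_rot: [0.278, 3.129, -0.0]
force: [-0.0, 0.8, 0.2]
width: 0.63
gripper_force: 0.0
```

Call:
move_arm --pt "0 0 0.03 0 0 0" --pt "0 0 0.08 0 0 0" --pt "0 0 0.13 0 0 0" --pt "0.03 0.05 0.18 0 0 0" --pt "0.07 0.1 0.22 0 0 0"

```text
clock: 39.4
position: [0.552, -0.2722, 0.231]
ee_rot: [0.285, 3.127, -0.002]
force: [1.4, 0.1, -0.3]
width: 0.647
gripper_force: 0.0
```

Call:
move_arm --pt "0 0.05 0 0 0 0" --pt "0 0.08 0 0 0 0" --pt "0 0.08 0 0 0 0" --pt "0 0.08 0 0 0 0"

```text
clock: 39.8
position: [0.5526, -0.211, 0.2287]
ee_rot: [0.277, 3.129, -0.0]
force: [0.1, 0.0, 0.1]
width: 0.65
gripper_force: 0.0
```

```bash
python3 - <<'E'
from h import *
s=readout.observe(); print(s['position'],s['force'])
for n,r in(('top',(390,515,120,262)),('wrist',(0,640,0,230))):
    p,d,c,T=grab(n,n+'9.png'); P=cloud(d,c,T)
    m=roi(hsvm(p,0,8,150,60)|hsvm(p,172,180,150,60),*r)&(abs(P[...,2]-.065)<.015)
    if m.sum()<500: print(n,m.sum()); continue
    z=np.median(P[m][:,2]); q=P[m]; A=np.c_[q[:,:2],np.ones(len(q))]
    print(n,z,box(m,.065,c,T),'tilt',np.linalg.lstsq(A,q[:,2],rcond=None)[0][:2])
    if n=='top': print(caps(p,d,c,T,(170,300,130,230)))
grab('scene','scene9.png')
E
```

```text
[ 0.55255132 -0.2110096   0.22867675] [0.09306716 0.02593498 0.11417546]
top 0.06491536480804605 [ 478.1 -254.4   35.1  127.9   79.4] tilt [0.00312931 0.00277013]
{'orange': (array([521.2, 273. ,  16.3,  30.1,  75.7]), array([0.5229, 0.2714, 0.0949])), 'yellow': (array([534.9, 151. ,  30.5,  28.6,  44.4]), array([0.5355, 0.1507, 0.0957])), 'blue': (array([583.6, 289.9,  32.5,  30.4,  44.5]), array([0.5836, 0.2896, 0.0956]))}
wrist 0.0649575332156363 [ 492.8 -332.9  185.   183.5   79.8] tilt [-0.00012918 -0.0005578 ]
```

View pics/scene9.png

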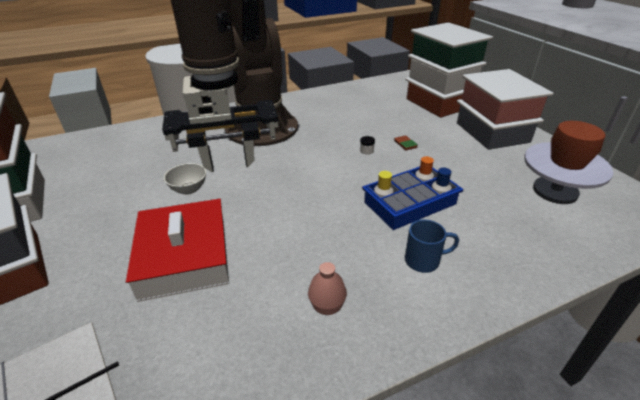

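The lid sits flat on the tub at image (178,240): its top is at z = 0.065 and its tilt is close to zero. The three bottles stand in the crate at image (385,180), (426,166) and (444,178), and the arm is clear.

```bash
python3 -c "
from h import *
print(ticket.sign_off())"
```

```text
the job is handed in; nothing more can be done
None
```

I handed the job in: the blue, yellow and orange bottles stand upright on the floors of three empty crate cells, the red lid sits flat on the tub, and nothing else looks moved; one feeling press on a hidden jar read about 68 N at the wrist, close to the 70 N limit on crate contact.

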